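# Lock a sewing machine's main shaft for a needle change

### The job

Lock the sewing machine's main shaft so that its needle can be changed: push the orange handle on the black handwheel round until the slot in the steel disc behind the wheel (between its two yellow marks) stands at the top, in line with the brass locking bar, then push the bar by its red tab through the slot until it is fully home. Do not ram the bar against the disc, leave the thread cone, oil bottle, bobbin and screwdriver where they are, and finish clear of the machine.

Things in the scene. Friction and masses are not known exactly. Their poses are not given: they have to be found in the camera images.
- machine: Pale green industrial sewing machine, fixed. Origin on the table below the slotted disc's middle; z up, +y along the shaft out past the handwheel, +x to the operator's side. Shaft axis parallel to y, 165 mm up. Pillar and arm: y -12 to -375 mm, 96 mm wide, flat top 212 mm up; needle head y -350 to -420, top 220. Bed plate 178 mm wide, 5 high, y -446 to +30. Sizes below in this frame.
- main_shaft (a joint): Angle of the shaft with slotted disc and handwheel, rad, positive about the machine's +y (wheel top moves to +x). 0: slot at the top, in line with the bar. Starts between -1.2 and -0.45; turns either way and stays where left (friction 0.12 N m, some 3 N at the handle). Black handwheel: 60 mm radius, y +30 to +50 mm. The needle bar moves with it.
- handle (a point): Middle of the orange handle, a round peg 16 mm in diameter, 38 mm long, standing out of the handwheel's outer face parallel to the shaft (y +50 to +88 mm; this point at +69). Its axis is 44 mm from the shaft axis; at shaft angle a it stands a + 0.30 rad from straight up, towards the machine's +x. Free from above.
- slot (a point): Middle of the slot in the steel locking disc, 57 mm from the shaft axis. The disc sits on the shaft between the arm and the handwheel: 64 mm radius, 6 mm thick, in the machine's plane y = 0. The slot is open at the rim, 16 mm wide and 15 mm deep, with a yellow mark on each side of it.
- bar_line (a point): Fixed point on the centre line of the locking bar in the disc's plane: machine frame (0, 0, 222 mm). The slot's middle has to stand here.
- lock_bar (a joint): Travel of the brass bar towards the machine's +y, m: 0 back, 0.030 fully home (a stop; the tab meets the guide block). Starts at 0 to 0.006; the nose reaches the disc at 0.010, is through at 0.016. Slides at 2.5 N, stays where left. 10 mm wide, 8 high, round nose: 3 mm play each side in the slot, and it turns the disc the last 1 or 2 mm itself; on the solid rim it stops hard.
- tab (a point): Middle of the upright red push tab on the bar's rear end: 26 mm across (machine x), 8 mm thick (y), from 12 to 40 mm above the arm's flat top (to 252 mm above the table; this point at 239). At travel q it is at y = -95 mm + q. Behind it (-y) the arm's top is free for about 55 mm. The guide block before it: 30 mm wide, y -61 to -18, top 232 mm up.
- thread_cone_mid (a point): Middle of a loose green thread cone, 62 mm wide, 115 mm high, standing on the table. Leave it alone.
- oil_bottle_mid (a point): Middle of a loose white oil bottle, 42 mm wide, 115 mm high, standing on the table. Leave it alone.
- bobbin_mid (a point): Middle of a loose steel bobbin, 21 mm wide, 10 mm high, lying flat on the machine's arm behind the tab. Leave it alone.
- screwdriver_mid (a point): Middle of a loose screwdriver, 150 mm long, lying on the table on the -x side of the machine. Leave it alone.

How it is judged:
By the outcome, as a careful person would: the job done as asked, in the order asked, and still so for the second after the job is handed in, with the robot touching nothing.
It also fails if it takes over 45 s, if anything falls off the work surface, if the arm or the gripper's body presses on something with over 40 N, if the wrist force passes 120 N, or if a joint passes its speed limit or range.

### The arm

A 6-joint arm with a two-finger parallel gripper is mounted at the origin on the work surface. World frame = base frame: x ahead of the robot, y to its left, z up, the work surface at z = 0. Lengths are in m, angles in rad, forces in N, time in s.
With the tool pointing down it reaches from about 0.275 to 0.825 m from the base axis. Payload 5.2 kg.
Tool frame: the origin (TCP) lies between the finger pads; the fingertips stand 22 mm ahead of it and the grasp point (between the pads) lies 3 mm ahead of it; z points along the fingers, x is the direction in which the jaws open and shut, and the axes are right-handed (so a half turn about z gives the same grasp; the last joint's range is limited). The gripper opens to 93 mm and grips with 3 to 60 N. Pads are 15 mm wide; open, the fingers measure 128 mm over their backs; the gripper's body (75 mm by 188 mm) begins 65 mm behind the grasp point.
Start: joints at [1.034, 0.259, 1.535, -0, 1.348, -0.203], TCP at [0.18, 0.52, 0.241] pointing down, gripper open.
Joint ranges: [-3.14, 3.14], [-0.91, 2.08], [0.19, 2.58], [-1.22, 4.36], [0.22, 2.71], [-3.12, 3.12]. Speed limits (rad/s): [2.57, 2.57, 3.14, 3.14, 3.14, 3.14].

### API

Orientations are given as a rotation vector (axis times angle).
In Python, from bench import bot, vision, workorder gives the robot as it stands.
- The arm moves only by the shell command python3 -m inch 'ROWS' [OPENING] [FORCE]. ROWS is JSON, a list of rows, each an object of numbers: "x", "y", "z": the shift along the tool's x, y, z in m; "twist": the turn about the tool's z in degrees. A call has exactly 8 rows; each row is the pose to reach, as a shift and turn from the pose commanded when the call began, along the tool's axes at that moment; what a row does not reach only later rows make up. A row lasts 1/10 s, in which the tool goes at most 50 mm and 8.59 degrees, less where a joint would pass 70% of its speed; a pose out of reach is approached as far as the arm can. A call with a gripper value outside its range is refused whole. OPENING is the finger opening in m, from 0 to 0.093, set as the call begins (- or left out, the last holds). The fingers move at their own pace and stop on an object; FORCE is the grip in N (left out, the last holds). Time passes only in rows, so rows that repeat a pose let the fingers close, or fill a call up. It gives the time, the measured TCP pose, the force and the opening at its end, in the units of the state.
- bot.read_state(): the state, without advancing time (a new reading comes with each control period).
- vision.read_camera(name): name is "side" or "top" or "wrist"; returns a dict with "color" (400x640x3 uint8, blue, green, red), "depth" (400x640 float32, m along the optical axis (not along the pixel's ray), 0 where there is no reading), "camera_matrix" (3x3 intrinsics, pixels), "world_from_camera" (4x4, takes a point from camera to world coordinates). Camera axes: x right, y down, z forward; pixel columns grow to the right and rows downward; lengths in m; the calibration is good to about 2 mm. The wrist camera is an equidistant fisheye: a pixel r from the principal point sees the ray r / f radians off the axis. A picture is of the moment at which its call begins.
- workorder.sign_off(): hands the job in, once; it reports no verdict.
The state is a dict: "t": time; "qpos": joint angles; "qd": joint speeds; "joint_efforts": joint torques, N m; "tool_pos": TCP position; "orientation": TCP orientation; "wrist_force": force on the tool from outside, world axes, zero at the start; "wrist_torque": the same for the moment, N m; "grip_width": opening from 0.0 (shut) to 1.0 (fully open).
Only numpy, scipy, OpenCV 4.12 (cv2) and the standard library are available. Lean on these libraries where they do the work, as an engineer would, in place of code of your own. Each camera call takes 0.05 s, during which the arm holds its last target.

## Working session

There is one attempt and no reset: what is moved stays moved. The work goes in short steps, Python scripts to look and compute and a shell command to move; the robot and the scene stay as the last step left them, time stands still between calls to the robot, and variables do not carry over. Pictures are saved under pics/ and viewed, and the job is handed in when it is done.

```bash
ls; mkdir -p pics; python3 - <<'E'
from bench import bot, vision
import cv2,numpy as np
print(bot.read_state())
for n in ["side","top","wrist"]:
    c=vision.read_camera(n); cv2.imwrite(f"pics/{n}0.png",c["color"]); np.savez(f"{n}0.npz",**c)
    print(n,c["camera_matrix"].round(1).tolist(),c["world_from_camera"].round(4).tolist())
E
```

```text
pics
{'t': 0.0, 'qpos': array([ 1.03418844e+00,  2.59333589e-01,  1.53602990e+00, -1.50421116e-05,
        1.34802201e+00, -2.02814823e-01]), 'qd': array([-0.00085985,  0.0010582 ,  0.00037845,  0.00245806,  0.00117826,
       -0.0024986 ]), 'joint_efforts': array([-1.08184056e-03, -4.37314904e+01, -2.83992451e+01,  7.19908881e-02,
        4.11536638e-02, -1.09917446e-04]), 'tool_pos': array([0.17992916, 0.5192144 , 0.23984409]), 'orientation': array([ 2.55900211,  1.82111871, -0.00256645]), 'wrist_force': array([-0.27514611,  0.88441444,  0.21211127]), 'wrist_torque': array([-0.08969432,  0.00993487, -0.00794243]), 'grip_width': 1.000189879947856}
side [[502.5, 0.0, 321.9], [0.0, 502.5, 193.4], [0.0, 0.0, 1.0]] [[0.5495, -0.5958, 0.5857, -0.0044], [-0.8352, -0.3752, 0.402, -0.2098], [-0.0198, -0.7101, -0.7038, 0.8093], [0.0, 0.0, 0.0, 1.0]]
top [[517.4, 0.0, 319.2], [0.0, 517.4, 191.6], [0.0, 0.0, 1.0]] [[-0.0181, -0.9969, 0.076, 0.4694], [-0.9997, 0.0191, 0.0117, 0.1514], [-0.0131, -0.0757, -0.997, 1.1571], [0.0, 0.0, 0.0, 1.0]]
wrist [[309.7, 0.0, 323.3], [0.0, 309.7, 202.2], [0.0, 0.0, 1.0]] [[0.3272, 0.9105, 0.2528, 0.1099], [0.9449, -0.3147, -0.0895, 0.5436], [-0.0019, 0.2682, -0.9634, 0.3838], [0.0, 0.0, 0.0, 1.0]]
```

View pics/side0.png

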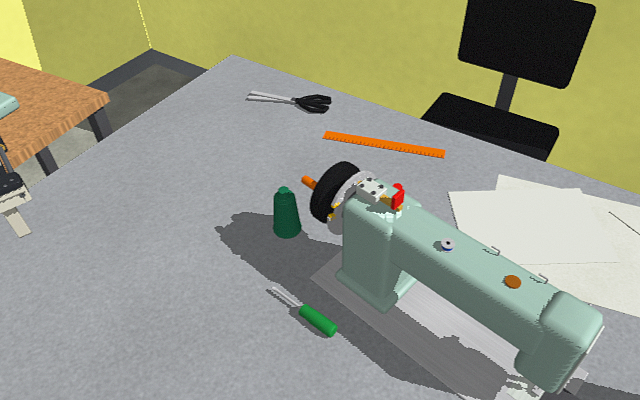

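View pics/top0.png

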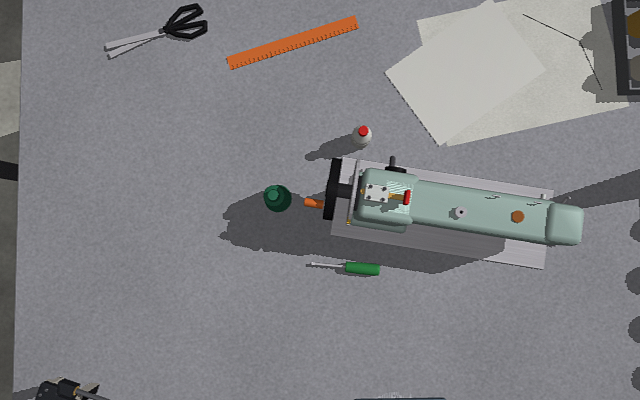

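View pics/wrist0.png

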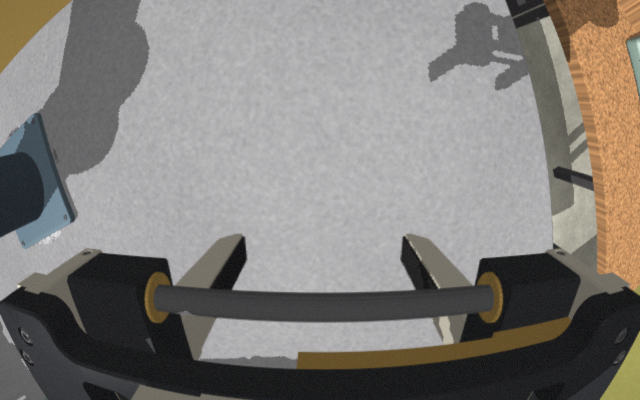

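```bash
cat > h.py <<'E'
import numpy as np, cv2
def load(n): return np.load(n)
def pts(c):
    d=c["depth"]; K=c["camera_matrix"]; T=c["world_from_camera"]
    v,u=np.mgrid[:d.shape[0],:d.shape[1]]
    p=np.stack([(u-K[0,2])/K[0,0]*d,(v-K[1,2])/K[1,1]*d,d],-1)
    w=p@T[:3,:3].T+T[:3,3]; w[d==0]=np.nan; return w
def ray(c,u,v,z):
    K=c["camera_matrix"];T=c["world_from_camera"]
    d=T[:3,:3]@np.array([(u-K[0,2])/K[0,0],(v-K[1,2])/K[1,1],1.]); o=T[:3,3]
    return o+d*(z-o[2])/d[2]
def proj(c,P):
    K=c["camera_matrix"];T=c["world_from_camera"]
    p=(np.asarray(P)-T[:3,3])@T[:3,:3]; return (p[...,:2]/p[...,2:])*[K[0,0],K[1,1]]+[K[0,2],K[1,2]]
E
python3 - <<'E'
from h import *
for n in ["top","side"]:
    c=load(n+"0.npz"); w=pts(c); hsv=cv2.cvtColor(c["color"],cv2.COLOR_BGR2HSV)
    H,S,V=[hsv[...,i].astype(int) for i in range(3)]
    ok=np.isfinite(w[...,2])
    g=(H>55)&(H<95)&(S>20)&(V>110)&ok
    arm=g&(abs(w[...,2]-0.212)<0.004)
    m=cv2.morphologyEx(arm.astype(np.uint8),cv2.MORPH_OPEN,np.ones((3,3)))
    p=w[m>0][:,:2].astype(np.float32); print(n,"arm top",len(p),"z",np.median(w[m>0][:,2]))
    r=cv2.minAreaRect(p*1000); print(r)
    if n=="top":
        bed=(abs(w[...,2]-0.005)<0.004)&(S<40)&(V>140)
    for nm,mm in [("red",((H<5)|(H>174))&(S>170)&(V>100)),("orange",(H>=7)&(H<16)&(S>180)&(V>100)),("yellow",(H>=17)&(H<32)&(S>150)&(V>100)),("dkgreen",(H>60)&(H<85)&(S>150)&(V>40))]:
        k,lab,st,ce=cv2.connectedComponentsWithStats(mm.astype(np.uint8))
        for i in range(1,k):
            if st[i,4]>5:
                q=w[(lab==i)&ok]
                print(nm,st[i].tolist(),ce[i].round(1), np.median(q,0).round(4) if len(q) else None, q[:,2].max().round(3) if len(q) else None)
c=load("top0.npz")["color"]; cv2.imwrite("pics/topz.png",cv2.resize(c[140:290,250:450],None,fx=4,fy=4,interpolation=cv2.INTER_CUBIC))
c=load("side0.npz")["color"]; cv2.imwrite("pics/sidez.png",cv2.resize(c[140:250,260:430],None,fx=4.5,fy=4.5,interpolation=cv2.INTER_CUBIC))
E
```

```text
top arm top 5812 z 0.21174827569107268
((507.53717041015625, -83.87696838378906), (335.40631103515625, 89.02896881103516), 78.60778045654297)
red [359, 126, 9, 9, 67] [363.  130.1] [0.6723 0.072  0.1156] 0.121
red [405, 190, 5, 14, 50] [407.1 196.7] [0.5268 0.0084 0.2512] 0.255
orange [227, 16, 132, 54, 1768] [292.1  42.2] [0.9021 0.2211 0.0019] 0.01
orange [304, 198, 19, 10, 132] [312.8 202.8] [0.5213 0.1754 0.1998] 0.204
orange [512, 211, 11, 11, 25] [515.7 216.6] [ 0.4865 -0.1918  0.2148] 0.217
orange [519, 211, 4, 6, 8] [520.8 213.1] [ 0.4961 -0.2024  0.2152] 0.216
yellow [361, 189, 3, 5, 10] [362.4 191.2] [0.539  0.0841 0.2261] 0.228
yellow [389, 193, 14, 7, 36] [394.8 196.2] [0.5298 0.0267 0.2258] 0.23
yellow [347, 220, 3, 4, 9] [348.3 221.6] [0.4853 0.1092 0.1797] 0.183
dkgreen [264, 185, 23, 24, 181] [273.5 194.6] [0.5474 0.2589 0.0954] 0.116
dkgreen [276, 204, 11, 6, 22] [280.9 207.2] [0.5215 0.2458 0.0447] 0.075
dkgreen [345, 262, 34, 13, 357] [362.1 268. ] [0.3877 0.0746 0.0232] 0.031
side arm top 6853 z 0.21127459691253747
((501.9617919921875, -115.11441040039062), (401.7
[... 224 characters left out ...]
, 114] [308.8 181.7] [0.5154 0.1754 0.1986] 0.208
orange [391, 199, 1, 6, 6] [391.  201.5] [0.5117 0.0128 0.2407] 0.244
orange [505, 275, 16, 13, 121] [512.8 281. ] [ 0.4876 -0.1959  0.2145] 0.218
yellow [0, 144, 5, 6, 13] [  2.5 146.2] [0.226  0.5541 0.3155] 0.321
yellow [380, 195, 11, 11, 78] [385.5 199.6] [0.5246 0.0289 0.2247] 0.227
yellow [331, 202, 8, 6, 21] [335.  205.3] [0.4932 0.1055 0.1959] 0.2
yellow [396, 205, 6, 6, 23] [398.9 207.9] [0.5211 0.0019 0.224 ] 0.226
yellow [328, 213, 8, 5, 22] [331.4 214.9] [0.4857 0.1084 0.1778] 0.182
dkgreen [274, 186, 27, 52, 1084] [285.5 214. ] [0.5273 0.2469 0.0612] 0.117
dkgreen [299, 304, 38, 33, 556] [318.1 320.1] [0.3799 0.0698 0.0224] 0.028
```

View pics/topz.png

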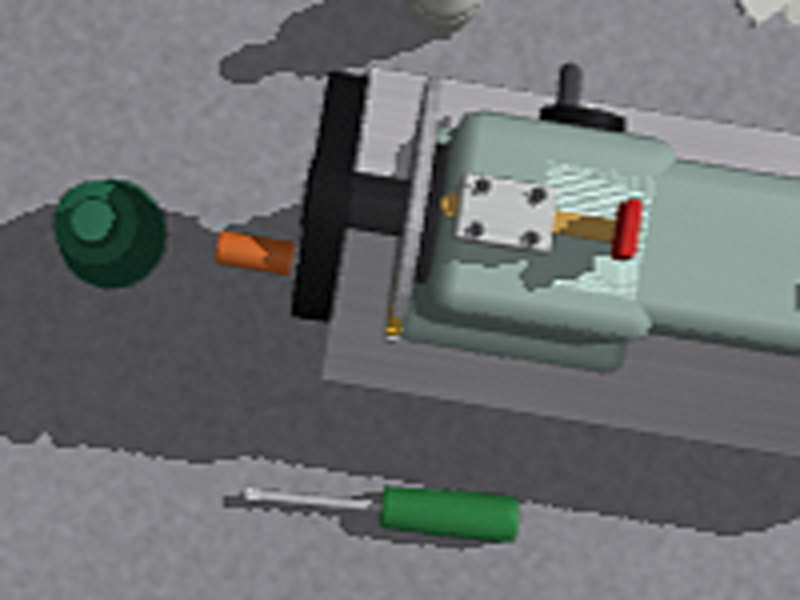

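View pics/sidez.png

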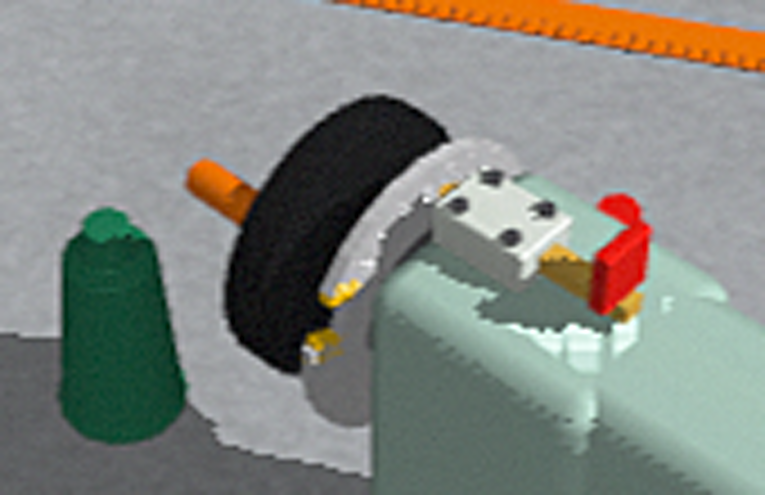

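```bash
python3 - <<'E'
from h import *
for n in ["top","side"]:
    c=load(n+"0.npz"); w=pts(c); ok=np.isfinite(w[...,2])
    col=c["color"].astype(int); hsv=cv2.cvtColor(c["color"],cv2.COLOR_BGR2HSV)
    a=ok&(abs(w[...,2]-0.209)<0.006)&(abs(w[...,0]-.51)<.12)&(w[...,1]<0.07)&(w[...,1]>-0.25)
    p=w[a][:,:2]; th=np.radians(80); 
    for it in range(4):
        e=np.array([np.cos(th),np.sin(th)]); nrm=np.array([e[1],-e[0]])
        s=p@e; t=p@nrm; S=[];M=[];W=[]
        for s0 in np.arange(-0.15,0.16,0.01):
            k=abs(s-s0)<.005
            if k.sum()<20: continue
            lo,hi=np.percentile(t[k],[1,99]); S.append(s0);M.append((lo+hi)/2);W.append(hi-lo)
        S=np.array(S);M=np.array(M);W=np.array(W); k=abs(W-np.median(W))<.006
        f=np.polyfit(S[k],M[k],1); th-=np.arctan(f[0])
    print(n,"yaw",np.degrees(th),"offset",f[1],"W",np.median(W),k.sum(),"t of nose/tab", np.array([[.539,.0841],[.5268,.0084],[.5239,.0069]])@nrm)
    # red tab etc.
E
```

```text
top yaw 79.81839819022989 offset 0.5169060682652642 W 0.07567513891468197 23 t of nose/tab [0.51564581 0.51701932 0.51443014]
side yaw 79.7814364215555 offset 0.5124879652745734 W 0.07390504331239334 23 t of nose/tab [0.5155306  0.51695367 0.51436578]
```

```bash
python3 - <<'E'
from h import *
th=np.radians(79.8); e=np.array([np.cos(th),np.sin(th)]); nrm=np.array([e[1],-e[0]])
for n in ["top","side"]:
    c=load(n+"0.npz"); w=pts(c); ok=np.isfinite(w[...,2]); hsv=cv2.cvtColor(c["color"],cv2.COLOR_BGR2HSV)
    H,S,V=[hsv[...,i].astype(int) for i in range(3)]
    s=w[...,:2]@e; t=w[...,:2]@nrm; z=w[...,2]
    near=ok&(abs(t-.515)<.08)&(s>0)&(s<.32)
    def rep(nm,m):
        m=m&near
        if m.sum(): print(n,nm,m.sum(),"s",np.percentile(s[m],[2,50,98]).round(4),"t",np.percentile(t[m],[2,50,98]).round(4),"z",np.percentile(z[m],[2,50,98]).round(4))
    rep("guide",(abs(z-.232)<.003)&(V>120)&(S<60)&(abs(t-.515)<.03))
    rep("red",((H<5)|(H>174))&(S>170)&(V>100)&(z>.22)&(s<.16))
    rep("redtop",((H<5)|(H>174))&(S>170)&(V>100)&(z>.2505)&(s<.16))
    rep("handle",(H>=7)&(H<16)&(S>180)&(V>100)&(z>.15)&(s>.2))
    rep("wheel",(V<60)&(z>.12)&(s>.2)&(S<90))
    rep("disc",(z>.16)&(S<40)&(V>90)&(s>.17)&(s<.21))
    rep("yell",(H>=17)&(H<32)&(S>120)&(V>100)&(s>.17))
    rep("bed",(abs(z-.005)<.003)&(S<40)&(V>120))
E
```

```text
top guide 330 s [0.1332 0.1551 0.1949] t [0.503  0.5166 0.5315] z [0.2292 0.2319 0.2346]
top red 50 s [0.0984 0.1015 0.104 ] t [0.5054 0.5171 0.5286] z [0.2487 0.2512 0.2551]
top redtop 35 s [0.0984 0.1016 0.1041] t [0.5053 0.516  0.5283] z [0.2506 0.2522 0.2552]
top handle 132 s [0.248  0.2649 0.2802] t [0.4763 0.4824 0.4893] z [0.1953 0.1998 0.2035]
top wheel 796 s [0.2022 0.2311 0.2427] t [0.4608 0.514  0.5699] z [0.169  0.2131 0.226 ]
top disc 418 s [0.1703 0.1911 0.196 ] t [0.4662 0.5192 0.5724] z [0.1819 0.2139 0.2329]
top yell 28 s [0.1761 0.1809 0.1954] t [0.4565 0.5143 0.5204] z [0.1758 0.224  0.2273]
top bed 583 s [0.0053 0.2078 0.3155] t [0.5149 0.5799 0.5945] z [0.002  0.0042 0.0076]
side guide 287 s [0.1328 0.1533 0.1903] t [0.499  0.5133 0.5275] z [0.2293 0.2313 0.2337]
side red 167 s [0.0966 0.0979 0.1029] t [0.5008 0.5107 0.5254] z [0.2266 0.2436 0.2527]
side redtop 41 s [0.0974 0.1007 0.1036] t [0.5025 0.5145 0.5257] z [0.2507 0.2516 0.2533]
side handle 113 s [0.2457 0.2638 0.2783] t [0.4716 0.476  0.4856] z [0.1927 0.1986 0.2032]
side wheel 1216 s [0.2228 0.2249 0.241 ] t [0.4547 0.4892 0.5532] z [0.1385 0.201  0.2246]
side disc 733 s [0.1708 0.1912 0.1964] t [0.4511 0.4952 0.5639] z [0.1626 0.2098 0.2316]
side yell 58 s [0.1796 0.1915 0.1968] t [0.4536 0.4635 0.5153] z [0.1683 0.1908 0.2264]
side bed 1176 s [0.0011 0.0315 0.2353] t [0.4873 0.5232 0.5606] z [0.0022 0.0045 0.0073]
```

```bash
python3 -m inch '[{"x":-0.01,"y":0.02,"z":-0.02,"twist":5},{"x":-0.025,"y":0.05,"z":-0.04,"twist":10},{"x":-0.04,"y":0.08,"z":-0.06,"twist":16},{"x":-0.055,"y":0.11,"z":-0.08,"twist":22},{"x":-0.07,"y":0.14,"z":-0.08,"twist":28},{"x":-0.085,"y":0.17,"z":-0.08,"twist":34},{"x":-0.1,"y":0.2,"z":-0.08,"twist":40},{"x":-0.107,"y":0.218,"z":-0.08,"twist":44}]' 0.04 20
cat >> h.py <<'E'
th=np.radians(79.8); E3=np.array([np.cos(th),np.sin(th),0]); N3=np.array([E3[1],-E3[0],0]); O=.193*E3+.515*N3
def where(target_m=None):
    from bench import bot
    from scipy.spatial.transform import Rotation as R
    s=bot.read_state(); Rm=R.from_rotvec(s["orientation"]).as_matrix(); p=s["tool_pos"]
    print("t",round(s["t"],2),"machine",[round(float((p-O)@v),4) for v in (N3,E3)],round(float(p[2]),4),"F(machine)",[round(float(s["wrist_force"]@v),2) for v in (N3,E3,np.array([0,0,1.]))],"grip",round(s["grip_width"]*93,1))
    a=np.degrees(np.arctan2(Rm[1,0],Rm[0,0])); print("tool x angle",a.round(2),"twist to -10.2:",(a+10.2).round(2),"q6",s["qpos"][5].round(2),"toolz",Rm[:,2].round(3))
    if target_m is not None:
        tw=O+target_m[0]*N3+target_m[1]*E3; tw[2]=target_m[2]; print("shift in tool",(Rm.T@(tw-p)).round(4))
E
python3 -c "
from h import *
where([-.033,.072,.30])"
```

```text
t: 0.95
tool_pos: [0.3523, 0.3453, 0.3205]
orientation: [3.057, 0.722, -0.0]
wrist_force: [-0.5, 0.1, 0.5]
grip_width: 0.437
t 0.95 machine [-0.2294, 0.2092] 0.3205 F(machine) [-0.54, 0.04, 0.46] grip 40.6
tool x angle 26.56 twist to -10.2: 36.76 q6 0.09 toolz [ 0.    -0.001 -1.   ]
shift in tool [0.0752 0.2275 0.0206]
```

```bash
python3 -m inch '[{"x":0.007,"y":0.02,"z":0.0,"twist":4},{"x":0.017,"y":0.05,"z":0,"twist":10},{"x":0.028,"y":0.085,"z":0,"twist":16},{"x":0.04,"y":0.12,"z":0,"twist":22},{"x":0.051,"y":0.155,"z":0.005,"twist":28},{"x":0.063,"y":0.19,"z":0.01,"twist":34},{"x":0.072,"y":0.218,"z":0.018,"twist":36.8},{"x":0.0752,"y":0.2275,"z":0.021,"twist":36.8}]'
python3 - <<'E'
from h import *
from bench import vision
where([-.033,.072,.206])
for n in ["side","top","wrist"]:
    c=vision.read_camera(n); cv2.imwrite(f"pics/{n}1.png",c["color"]); np.savez(f"{n}1.npz",**c)
E
```

```text
t: 1.75
tool_pos: [0.5223, 0.1759, 0.2982]
orientation: [3.128, -0.277, -0.003]
wrist_force: [-1.0, 0.5, -0.2]
grip_width: 0.43
t 1.75 machine [-0.0321, 0.0726] 0.2982 F(machine) [-1.09, 0.34, -0.24] grip 40.0
tool x angle -10.13 twist to -10.2: 0.07 q6 0.3 toolz [-0.002 -0.001 -1.   ]
shift in tool [-0.0007  0.0005  0.0922]
```

View pics/wrist1.png

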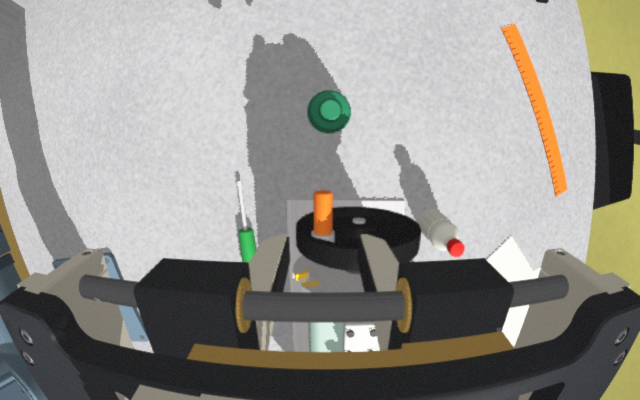

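View pics/side1.png

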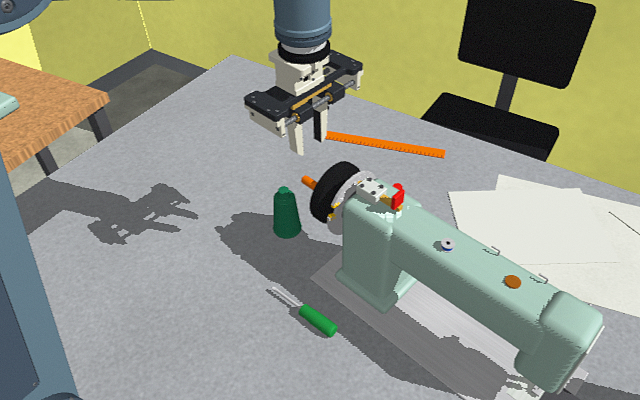

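Wrist view: handle at (322,213), centred between fingers (~265 and ~378). Descend astride it.

```bash
python3 -m inch '[{"z":0.01},{"z":0.025},{"z":0.04},{"z":0.055},{"z":0.068},{"z":0.08},{"z":0.088},{"z":0.092}]'
python3 - <<'E'
from h import *
from bench import vision
where([-.033,.072,.206])
for n in ["side","wrist"]:
    c=vision.read_camera(n); cv2.imwrite(f"pics/{n}2.png",c["color"]); np.savez(f"{n}2.npz",**c)
E
```

```text
t 1.9 machine [-0.0342, 0.0747] 0.2992 F(machine) [-0.36, 0.32, 1.04] grip 39.8
tool x angle -9.92 twist to -10.2: 0.28 q6 0.3 toolz [-0.002  0.    -1.   ]
shift in tool [0.0013 0.0027 0.0932]invalid input
```

View pics/wrist2.png

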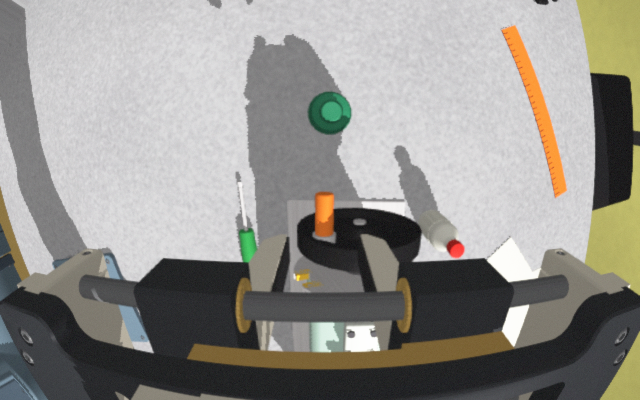

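View pics/side2.png

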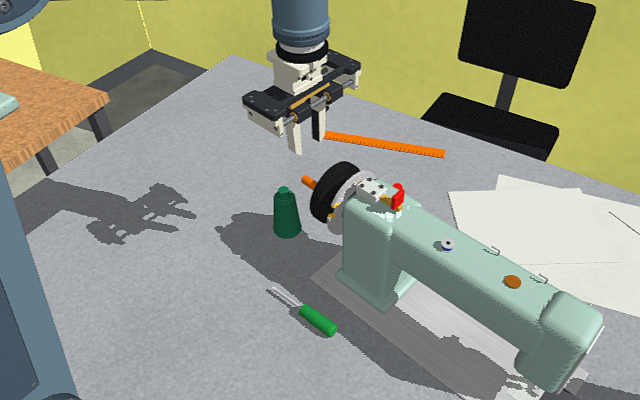

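```bash
python3 -m inch '[{"x":0,"y":0,"z":0.01,"twist":0},{"x":0,"y":0,"z":0.025,"twist":0},{"x":0,"y":0,"z":0.04,"twist":0},{"x":0,"y":0,"z":0.055,"twist":0},{"x":0,"y":0,"z":0.068,"twist":0},{"x":0,"y":0,"z":0.08,"twist":0},{"x":0,"y":0,"z":0.088,"twist":0},{"x":0,"y":0,"z":0.092,"twist":0}]'
python3 - <<'E'
from h import *
from bench import vision
where([-.033,.072,.206])
for n in ["side","wrist"]:
    c=vision.read_camera(n); cv2.imwrite(f"pics/{n}3.png",c["color"]); np.savez(f"{n}3.npz",**c)
where()
E
```

```text
t: 2.8
tool_pos: [0.5206, 0.1783, 0.2068]
orientation: [3.13, -0.271, -0.002]
wrist_force: [0.4, -0.2, 0.5]
grip_width: 0.435
t 2.8 machine [-0.0342, 0.0747] 0.2068 F(machine) [0.38, -0.09, 0.5] grip 40.5
tool x angle -9.91 twist to -10.2: 0.29 q6 0.3 toolz [-0.001 -0.    -1.   ]
shift in tool [0.0012 0.0027 0.0008]
t 2.9 machine [-0.0339, 0.0746] 0.2072 F(machine) [0.53, 0.09, 0.16] grip 40.2
tool x angle -9.92 twist to -10.2: 0.28 q6 0.3 toolz [-0.001 -0.    -1.   ]
```

View pics/wrist3.png

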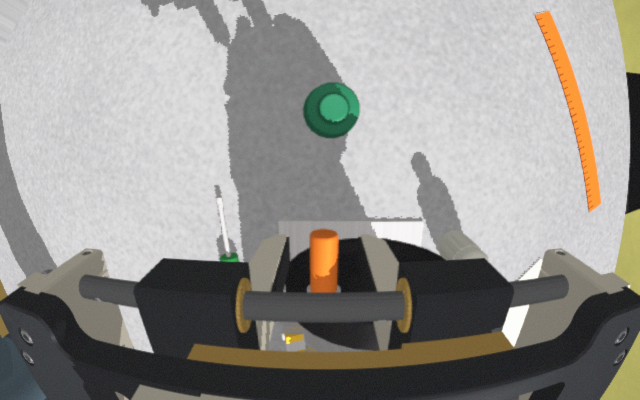

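View pics/side3.png

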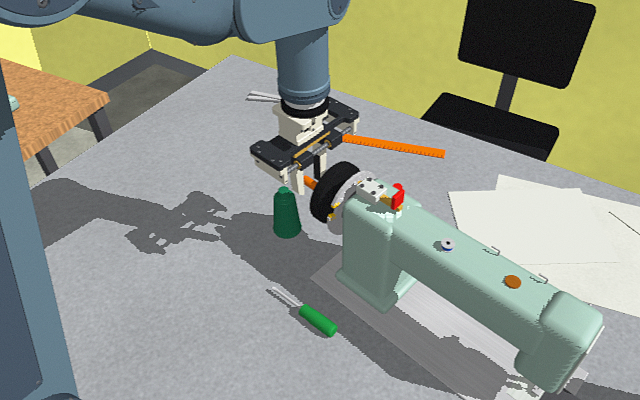

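```bash
python3 -m inch '[{"x":0,"y":0,"z":0,"twist":0},{"x":0,"y":0,"z":0,"twist":0},{"x":0.003,"y":0,"z":0,"twist":0},{"x":0.007,"y":0,"z":0,"twist":0},{"x":0.011,"y":0,"z":0,"twist":0},{"x":0.016,"y":0,"z":0,"twist":0},{"x":0.021,"y":0,"z":0,"twist":0},{"x":0.025,"y":0,"z":0,"twist":0}]' 0.02 5
python3 - <<'E'
from h import *
where([.013,.0745,.207])
E
```

```text
t: 3.7
tool_pos: [0.5429, 0.1745, 0.2078]
orientation: [-3.13, 0.271, 0.01]
wrist_force: [-10.3, 0.2, 6.6]
grip_width: 0.651
t 3.7 machine [-0.0115, 0.0749] 0.2078 F(machine) [-10.15, -1.61, 6.6] grip 60.5
tool x angle -9.9 twist to -10.2: 0.3 q6 0.29 toolz [-0.006  0.001 -1.   ]
shift in tool [0.0245 0.0005 0.0007]
```

The grip at 5 N was back-driven (the fingers spread to 60 mm), and friction on the peg resists a horizontal push. I'll back off, hold the opening more firmly, and follow the arc instead.

```bash
python3 -m inch '[{"x":-0.004,"y":0,"z":0,"twist":0},{"x":-0.01,"y":0,"z":0,"twist":0},{"x":-0.015,"y":0,"z":0,"twist":0},{"x":-0.02,"y":0,"z":0,"twist":0},{"x":-0.024,"y":0,"z":0,"twist":0},{"x":-0.024,"y":0,"z":0,"twist":0},{"x":-0.024,"y":0,"z":0,"twist":0},{"x":-0.024,"y":0,"z":0,"twist":0}]' 0.04 20
python3 - <<'E'
from h import *
from bench import vision
where([-.033,.072,.206])
for n in ["side","wrist"]:
    c=vision.read_camera(n); cv2.imwrite(f"pics/{n}4.png",c["color"]); np.savez(f"{n}4.npz",**c)
E
```

```text
t: 4.5
tool_pos: [0.5223, 0.1779, 0.2076]
orientation: [-3.13, 0.272, -0.0]
wrist_force: [0.3, 0.6, 0.2]
grip_width: 0.428
t 4.5 machine [-0.0324, 0.0746] 0.2076 F(machine) [0.22, 0.62, 0.16] grip 39.8
tool x angle -9.94 twist to -10.2: 0.26 q6 0.3 toolz [ 0. -0. -1.]
shift in tool [-0.0006  0.0026  0.0016]
```

View pics/wrist4.png

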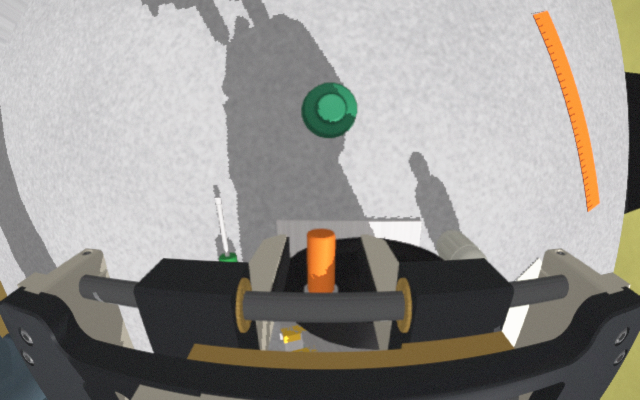

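```bash
python3 -m inch '[{"x":0,"y":0,"z":0.004,"twist":0},{"x":0,"y":0,"z":0.007,"twist":0},{"x":0,"y":0,"z":0.007,"twist":0},{"x":0.0025,"y":0,"z":0.004,"twist":0},{"x":0.005,"y":0,"z":0.0007,"twist":0},{"x":0.0085,"y":0,"z":-0.0027,"twist":0},{"x":0.012,"y":0,"z":-0.006,"twist":0},{"x":0.016,"y":0,"z":-0.0085,"twist":0}]' 0.02 50
python3 - <<'E'
from h import *
from bench import vision
where([.013,.0745,.217])
for n in ["side","wrist"]:
    c=vision.read_camera(n); cv2.imwrite(f"pics/{n}5.png",c["color"]); np.savez(f"{n}5.npz",**c)
E
```

```text
t: 5.4
tool_pos: [0.5368, 0.1753, 0.2168]
orientation: [3.13, -0.271, -0.004]
wrist_force: [-7.8, 0.1, 4.1]
grip_width: 0.224
t 5.4 machine [-0.0177, 0.0746] 0.2168 F(machine) [-7.71, -1.3, 4.12] grip 20.9
tool x angle -9.91 twist to -10.2: 0.29 q6 0.29 toolz [-0.002 -0.    -1.   ]
shift in tool [ 0.0307  0.0002 -0.0003]
```

View pics/wrist5.png

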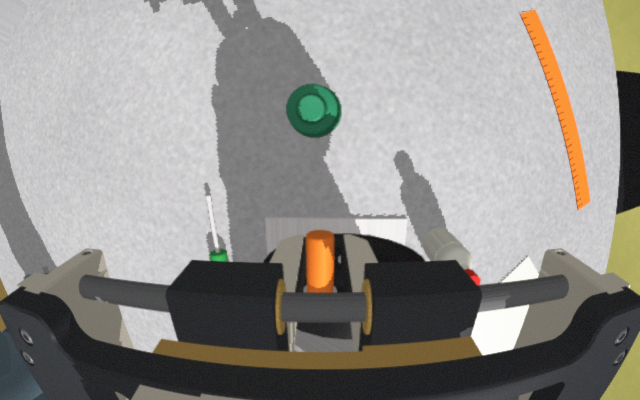

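View pics/side5.png

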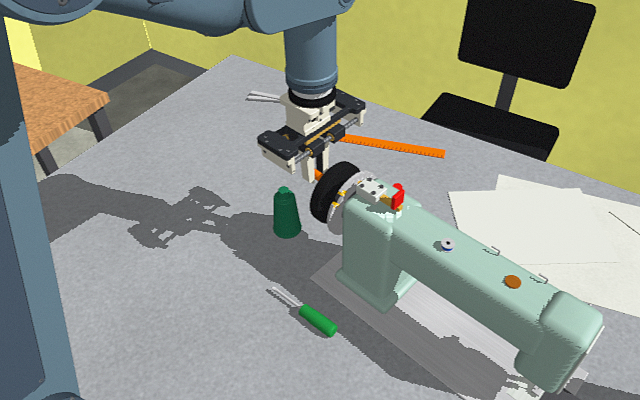

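```bash
python3 -m inch '[{"x":0.004,"y":0,"z":-0.002,"twist":0},{"x":0.008,"y":0,"z":-0.0035,"twist":0},{"x":0.012,"y":0,"z":-0.005,"twist":0},{"x":0.016,"y":0,"z":-0.006,"twist":0},{"x":0.02,"y":0,"z":-0.0065,"twist":0},{"x":0.024,"y":0,"z":-0.007,"twist":0},{"x":0.027,"y":0,"z":-0.007,"twist":0},{"x":0.029,"y":0,"z":-0.007,"twist":0}]'
cat > look.py <<'E'
import sys
from h import *
from bench import vision
tag=sys.argv[1]; where([.013,.0745,.22])
for n in ["side","top","wrist"]:
    c=vision.read_camera(n); cv2.imwrite(f"pics/{n}{tag}.png",c["color"]); np.savez(f"{n}{tag}.npz",**c)
    if n=="wrist": continue
    x0,y0=(290,150) if n=="side" else (300,150)
    cv2.imwrite(f"pics/{n}{tag}z.png",cv2.resize(c["color"][y0:y0+90,x0:x0+130],None,fx=6,fy=6,interpolation=cv2.INTER_CUBIC))
    w=pts(c); hsv=cv2.cvtColor(c["color"],cv2.COLOR_BGR2HSV); H,S,V=[hsv[...,i].astype(int) for i in range(3)]
    m=(H>=15)&(H<34)&(S>110)&(V>90)
    k,lab,st,ce=cv2.connectedComponentsWithStats(m.astype(np.uint8))
    for i in range(1,k):
        q=w[lab==i]; q=q[np.isfinite(q[:,2])]
        if st[i,4]<4 or not len(q): continue
        q=np.median(q,0); r=q-O
        if abs(r@N3)<.09 and -.12<r@E3<.05 and q[2]>.1: print(n,"yellow",st[i,4],ce[i].round(1),"machine",round(r@N3,4),round(r@E3,4),q[2].round(4))
E
python3 look.py 6
```

```text
t: 6.3
tool_pos: [0.5669, 0.1702, 0.2231]
orientation: [-3.13, 0.272, -0.001]
wrist_force: [-3.4, 0.6, 1.8]
grip_width: 0.214
t 6.3 machine [0.0128, 0.0749] 0.2231 F(machine) [-3.46, -0.01, 1.81] grip 19.9
tool x angle -9.93 twist to -10.2: 0.27 q6 0.28 toolz [ 0.  0. -1.]
shift in tool [0.0002 0.0004 0.0031]
side yellow 24 [343.2 124.9] machine 0.0237 0.0445 0.3023
side yellow 27 [322.1 138.8] machine -0.0269 0.0443 0.3021
side yellow 34 [356.2 178.2] machine 0.0053 -0.0015 0.2241
side yellow 29 [348.2 184.9] machine -0.0138 -0.001 0.2163
side yellow 86 [385.5 199.7] machine -0.0034 -0.0711 0.2247
side yellow 27 [399.1 207.9] machine -0.0017 -0.0988 0.223
top yellow 79 [395.5 196.2] machine 0.0019 -0.0755 0.2256
top yellow 5 [327. 197.] machine -0.0246 0.0462 0.3057
```

View pics/side6z.png

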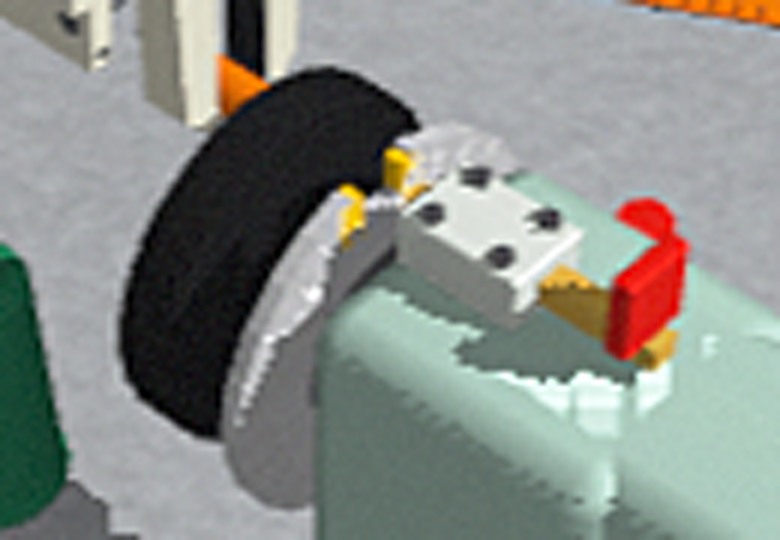

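View pics/top6z.png

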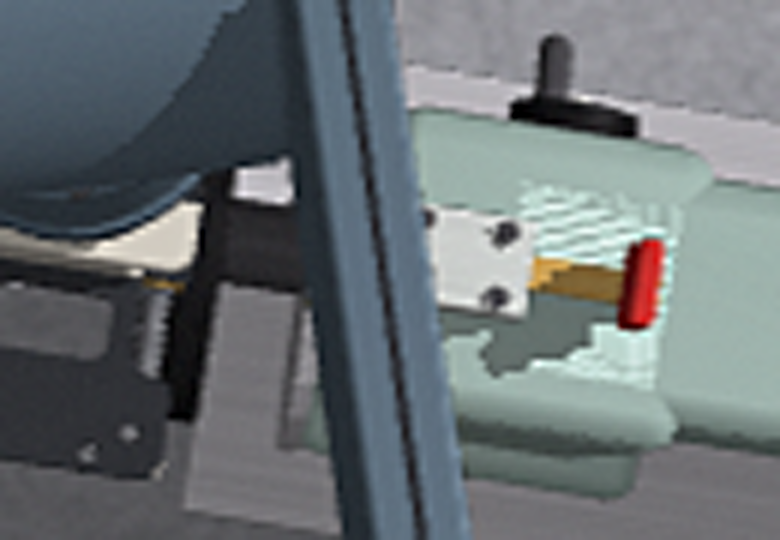

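View pics/wrist6.png

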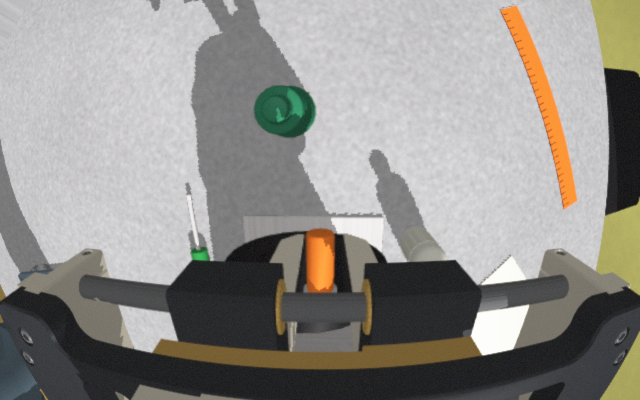

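```bash
python3 -m inch '[{"x":0.0005,"y":0,"z":0,"twist":0},{"x":0.001,"y":0,"z":0,"twist":0},{"x":0.0015,"y":0,"z":0,"twist":0},{"x":0.002,"y":0,"z":0,"twist":0},{"x":0.0023,"y":0,"z":0,"twist":0},{"x":0.0023,"y":0,"z":0,"twist":0},{"x":0.0023,"y":0,"z":0,"twist":0},{"x":0.0023,"y":0,"z":0,"twist":0}]'
python3 look.py 7
```

```text
t: 7.25
tool_pos: [0.5683, 0.1698, 0.2229]
orientation: [3.13, -0.272, -0.001]
wrist_force: [-3.3, 0.4, -1.1]
grip_width: 0.218
t 7.25 machine [0.0143, 0.0748] 0.2229 F(machine) [-3.32, -0.18, -1.14] grip 20.3
tool x angle -9.92 twist to -10.2: 0.28 q6 0.28 toolz [-0.001 -0.    -1.   ]
shift in tool [-0.0013  0.0003  0.0029]
side yellow 22 [343.4 124.2] machine 0.0251 0.046 0.302
side yellow 25 [323.1 139. ] machine -0.0255 0.0437 0.3024
side yellow 42 [357.4 177.9] machine 0.0078 -0.0018 0.2231
side yellow 11 [349.6 181.8] machine -0.0103 0.001 0.2216
side yellow 86 [385.5 199.7] machine -0.003 -0.0718 0.225
side yellow 27 [399.1 207.9] machine -0.003 -0.099 0.2236
top yellow 78 [395.6 196.2] machine 0.0019 -0.0754 0.226
```

View pics/side7z.png

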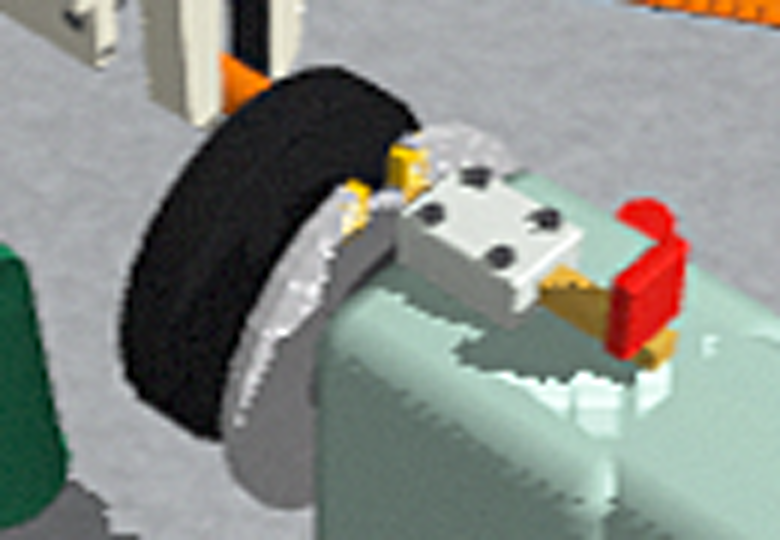

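Slot mid-x now agrees with the bar line to within about 1 mm in the side view (marks at (357,178) and (350,182)). I'll back off, open and rise.

```bash
python3 -m inch '[{"x":-0.001,"y":0,"z":0,"twist":0},{"x":-0.002,"y":0,"z":0,"twist":0},{"x":-0.002,"y":0,"z":0,"twist":0},{"x":-0.002,"y":0,"z":0,"twist":0},{"x":-0.002,"y":0,"z":-0.01,"twist":0},{"x":-0.002,"y":0,"z":-0.03,"twist":0},{"x":-0.002,"y":0,"z":-0.055,"twist":0},{"x":-0.002,"y":0,"z":-0.08,"twist":0}]' 0.034 50
python3 -m inch '[{"x":-0.001,"y":0.01,"z":-0.01,"twist":0},{"x":-0.003,"y":0.035,"z":-0.01,"twist":0},{"x":-0.006,"y":0.065,"z":-0.01,"twist":0},{"x":-0.009,"y":0.1,"z":-0.01,"twist":0},{"x":-0.0115,"y":0.135,"z":-0.01,"twist":0},{"x":-0.0115,"y":0.165,"z":-0.01,"twist":0},{"x":-0.0115,"y":0.183,"z":-0.01,"twist":0},{"x":-0.0115,"y":0.19,"z":-0.01,"twist":0}]' 0.0 50
sed -i 's/300,150)/290,160)/' look.py
python3 look.py 8; python3 -c "
from h import *
where([0,-.115,.25])"
```

```text
t: 8.2
tool_pos: [0.5667, 0.1702, 0.3048]
orientation: [-3.13, 0.272, -0.001]
wrist_force: [0.2, -0.7, 0.1]
grip_width: 0.362
t: 9.0
tool_pos: [0.5218, -0.0171, 0.313]
orientation: [3.129, -0.276, -0.001]
wrist_force: [-0.6, -0.4, 0.4]
grip_width: 0.007
t 9.0 machine [0.0016, -0.1174] 0.313 F(machine) [-0.47, -0.53, 0.42] grip 0.7
tool x angle -10.07 twist to -10.2: 0.13 q6 -0.07 toolz [-0.    -0.001 -1.   ]
shift in tool [ 0.0118 -0.1919  0.0929]
side yellow 20 [394.2 131.4] machine -0.0407 -0.0991 0.4018
side yellow 32 [357.1 177.8] machine 0.007 -0.0014 0.224
side yellow 23 [349.5 184.1] machine -0.0113 -0.0014 0.2181
side yellow 86 [385.5 199.7] machine -0.0035 -0.0719 0.2249
side yellow 27 [399.1 207.9] machine -0.0021 -0.0985 0.2228
top yellow 12 [354.8 184.6] machine 0.0115 0.0007 0.2256
top yellow 20 [361.9 190.8] machine 0.0021 -0.0134 0.2258
top yellow 79 [395.5 196.3] machine 0.0018 -0.0753 0.2258
top yellow 9 [353.2 195.6] machine -0.0087 0.0013 0.2267
top yellow 5 [416. 208.] machine -0.0256 -0.0863 0.3946
t 9.15 machine [0.0018, -0.1153] 0.3131 F(machine) [-0.09, 1.06, -0.31] grip 0.5
tool x angle -9.98 twist to -10.2: 0.22 q6 -0.07 toolz [-0.  0. -1.]
shift in tool [-0.0018 -0.0003  0.0631]
```

View pics/side8z.png

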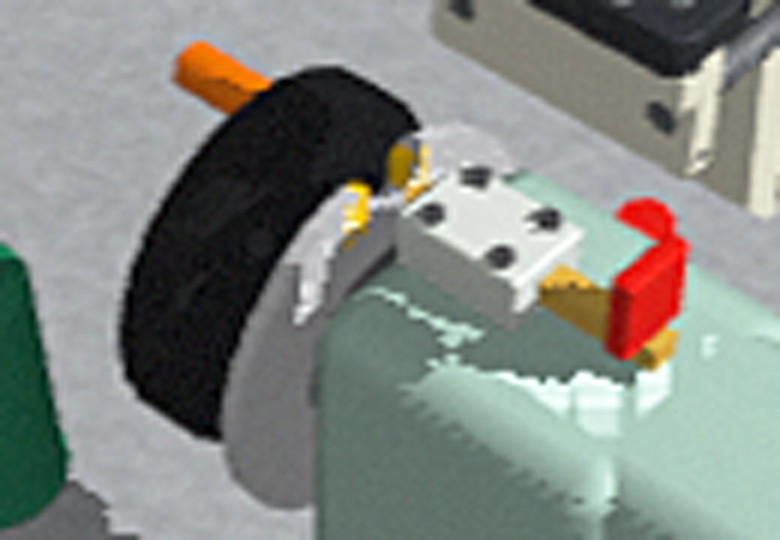

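View pics/top8z.png

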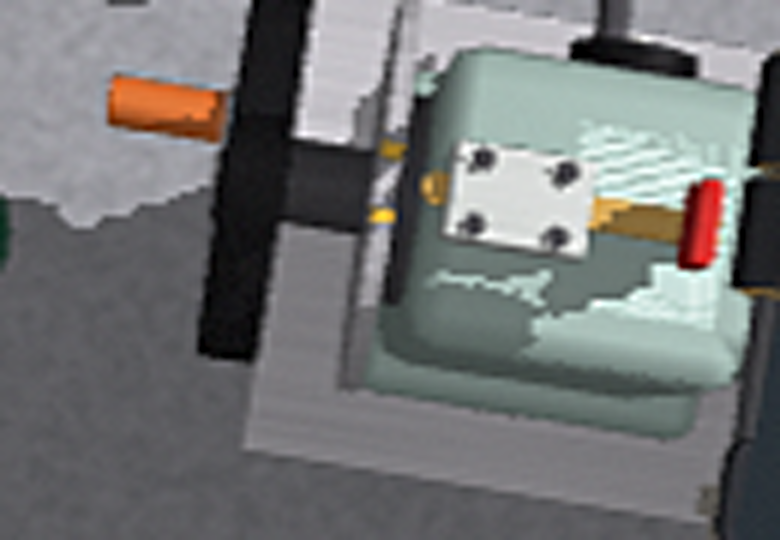

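View pics/wrist8.png

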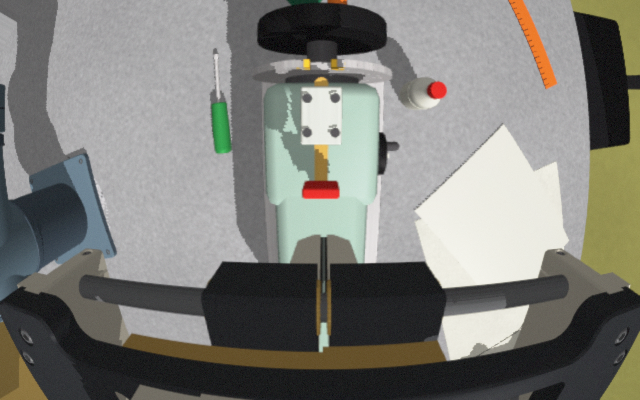

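```bash
python3 - <<'E'
from h import *
for n,u,v in [("side",447,245),("top",460,212)]:
    p=ray(load(n+"0.npz"),u,v,.22); print(n,"bobbin machine",((p-O)@N3).round(4),((p-O)@E3).round(4))
E
python3 -m inch '[{"x":-0.001,"y":0,"z":0.008,"twist":0},{"x":-0.001,"y":0,"z":0.018,"twist":0},{"x":-0.001,"y":0,"z":0.03,"twist":0},{"x":-0.001,"y":0,"z":0.04,"twist":0},{"x":-0.001,"y":0,"z":0.048,"twist":0},{"x":-0.001,"y":0,"z":0.055,"twist":0},{"x":-0.001,"y":0,"z":0.059,"twist":0},{"x":-0.001,"y":0,"z":0.059,"twist":0}]'
python3 look.py 9; python3 -c "
from h import *
where([0,-.065,.254])"
```

```text
side bobbin machine -0.0123 -0.1965
top bobbin machine -0.0078 -0.1943
t: 9.95
tool_pos: [0.5213, -0.0147, 0.2535]
orientation: [-3.13, 0.272, 0.002]
wrist_force: [0.3, -0.9, 0.3]
grip_width: 0.004
t 9.95 machine [0.0007, -0.1152] 0.2535 F(machine) [0.45, -0.79, 0.29] grip 0.4
tool x angle -9.93 twist to -10.2: 0.27 q6 -0.07 toolz [-0.001  0.    -1.   ]
shift in tool [ 0.0132 -0.1896  0.0335]
side yellow 21 [388.5 165.4] machine -0.0444 -0.0979 0.3426
side yellow 15 [356.2 179.2] machine 0.0061 -0.0009 0.2204
side yellow 22 [349.5 183.7] machine -0.011 -0.0011 0.2196
top yellow 12 [354.8 184.6] machine 0.0117 0.0007 0.2255
top yellow 19 [362.  190.8] machine 0.003 -0.0135 0.225
top yellow 79 [395.5 196.3] machine 0.0018 -0.0753 0.2261
top yellow 10 [353.  195.5] machine -0.0086 0.0012 0.2258
top yellow 5 [408. 210.] machine -0.0266 -0.084 0.3353
t 10.1 machine [0.0012, -0.1152] 0.2546 F(machine) [0.59, -0.9, -0.83] grip 0.5
tool x angle -9.93 twist to -10.2: 0.27 q6 -0.07 toolz [ 0.001 -0.    -1.   ]
shift in tool [-0.001  -0.0502  0.0006]
```

View pics/side9.png

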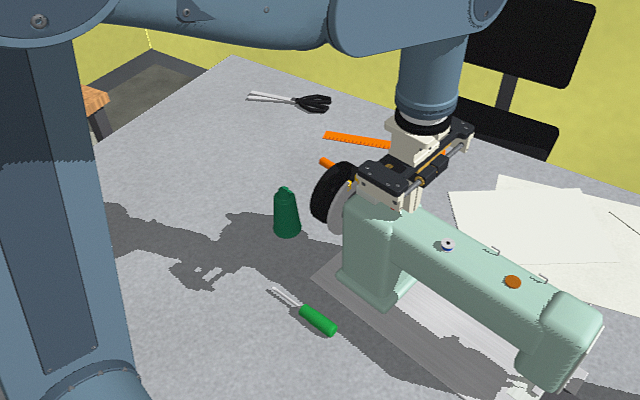

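View pics/wrist9.png

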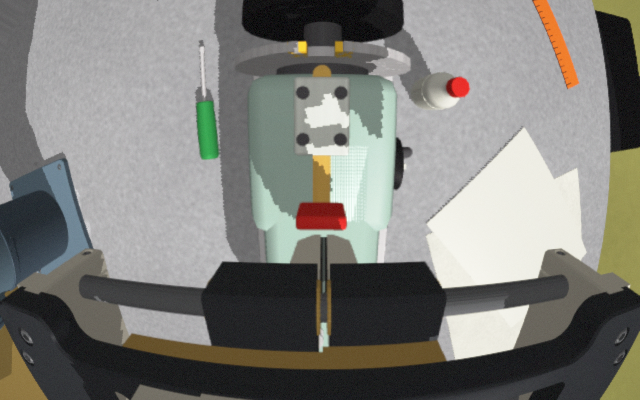

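```bash
python3 -m inch '[{"x":-0.001,"y":-0.003,"z":0,"twist":0},{"x":-0.001,"y":-0.007,"z":0,"twist":0},{"x":-0.001,"y":-0.01,"z":0,"twist":0},{"x":-0.001,"y":-0.013,"z":0,"twist":0},{"x":-0.001,"y":-0.015,"z":0,"twist":0},{"x":-0.001,"y":-0.017,"z":0,"twist":0},{"x":-0.001,"y":-0.018,"z":0,"twist":0},{"x":-0.001,"y":-0.019,"z":0,"twist":0}]'
cat > look2.py <<'E'
import sys
from h import *
from bench import vision
tag=sys.argv[1]; where([0,-.0765,.254])
for n in ["top","wrist"]:
    c=vision.read_camera(n); cv2.imwrite(f"pics/{n}{tag}.png",c["color"]); np.savez(f"{n}{tag}.npz",**c)
    if n=="wrist": continue
    cv2.imwrite(f"pics/{n}{tag}z.png",cv2.resize(c["color"][160:250,290:420],None,fx=6,fy=6,interpolation=cv2.INTER_CUBIC))
    w=pts(c); hsv=cv2.cvtColor(c["color"],cv2.COLOR_BGR2HSV); H,S,V=[hsv[...,i].astype(int) for i in range(3)]
    m=((H<5)|(H>174))&(S>150)&(V>80)&(abs(w[...,2]-.252)<.006)
    print("tab top y: ", np.percentile(((w[m]-O)@E3),[2,50,98]).round(4) if m.sum() else None, m.sum())
    v,u=np.nonzero(m); 
    if len(u): p=ray(c,u.mean(),v.mean(),.252); print("tab ray y",((p-O)@E3).round(4))
    c0=load("top0.npz"); 
E
python3 look2.py 10
```

```text
t: 10.9
tool_pos: [0.524, 0.0041, 0.2543]
orientation: [3.13, -0.272, 0.001]
wrist_force: [-1.0, -2.3, 2.5]
grip_width: 0.006
t 10.9 machine [-0.0, -0.0962] 0.2543 F(machine) [-0.56, -2.41, 2.49] grip 0.6
tool x angle -9.93 twist to -10.2: 0.27 q6 -0.03 toolz [ 0. -0. -1.]
shift in tool [ 0.0001 -0.0197  0.0003]
tab top y:  None 0
```

View pics/wrist10.png

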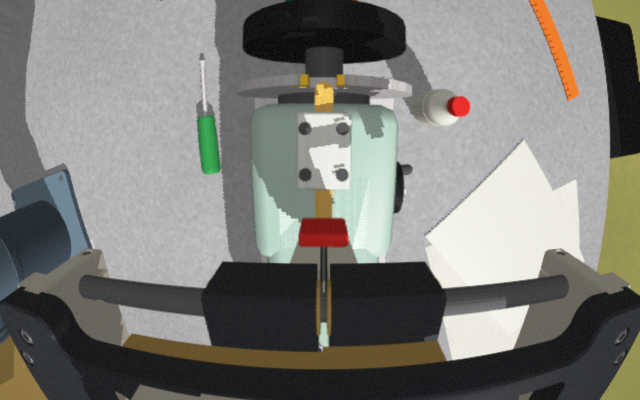

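View pics/top10z.png

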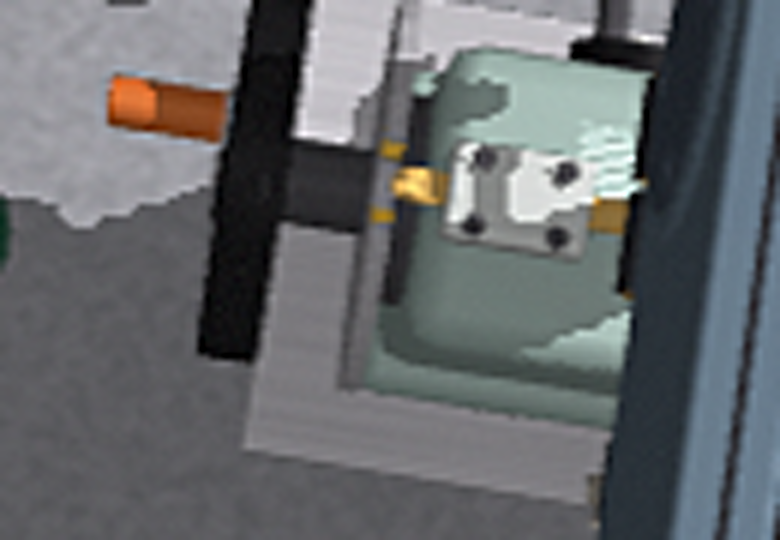

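Nose is at the disc (top zoom (400,185)), between marks at (393,150) and (383,215). Force is only the sliding force. Continue gently.

```bash
python3 -m inch '[{"x":0,"y":-0.001,"z":0,"twist":0},{"x":0,"y":-0.002,"z":0,"twist":0},{"x":0,"y":-0.003,"z":0,"twist":0},{"x":0,"y":-0.004,"z":0,"twist":0},{"x":0,"y":-0.005,"z":0,"twist":0},{"x":0,"y":-0.006,"z":0,"twist":0},{"x":0,"y":-0.007,"z":0,"twist":0},{"x":0,"y":-0.008,"z":0,"twist":0}]'
python3 look2.py 11
```

```text
t: 11.8
tool_pos: [0.5254, 0.012, 0.2542]
orientation: [3.13, -0.272, 0.001]
wrist_force: [0.8, -3.5, 0.8]
grip_width: 0.008
t 11.8 machine [-0.0001, -0.0881] 0.2542 F(machine) [1.39, -3.32, 0.78] grip 0.7
tool x angle -9.93 twist to -10.2: 0.27 q6 -0.02 toolz [ 0. -0. -1.]
shift in tool [ 0.0001 -0.0116  0.0002]
tab top y:  None 0
```

View pics/top11z.png

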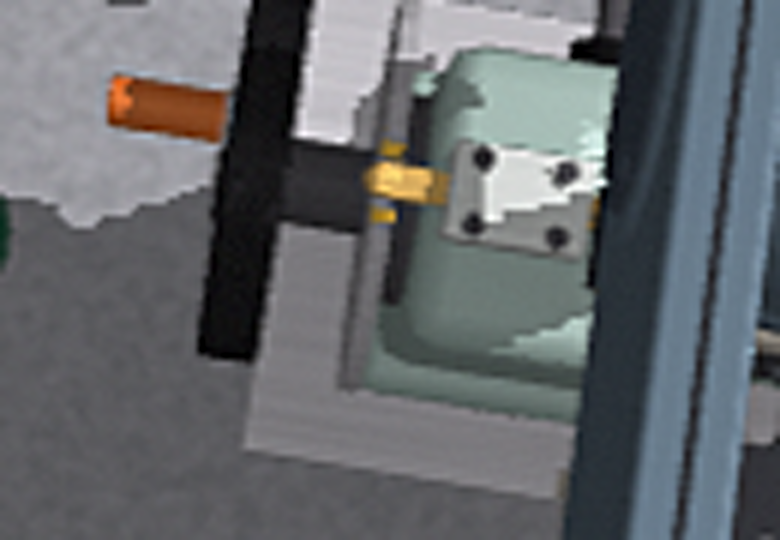

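```bash
python3 -m inch '[{"x":0,"y":-0.0015,"z":0,"twist":0},{"x":0,"y":-0.003,"z":0,"twist":0},{"x":0,"y":-0.0045,"z":0,"twist":0},{"x":0,"y":-0.006,"z":0,"twist":0},{"x":0,"y":-0.0075,"z":0,"twist":0},{"x":0,"y":-0.009,"z":0,"twist":0},{"x":0,"y":-0.01,"z":0,"twist":0},{"x":0,"y":-0.0105,"z":0,"twist":0}]'
python3 look2.py 12
```

```text
t: 12.7
tool_pos: [0.527, 0.0221, 0.2541]
orientation: [3.129, -0.272, -0.0]
wrist_force: [1.0, -5.2, 1.5]
grip_width: 0.002
t 12.7 machine [-0.0003, -0.078] 0.2541 F(machine) [1.92, -4.99, 1.48] grip 0.2
tool x angle -9.92 twist to -10.2: 0.28 q6 0.0 toolz [-0.    -0.001 -1.   ]
shift in tool [ 0.0003 -0.0015  0.0001]
tab top y:  None 0
```

View pics/wrist12.png

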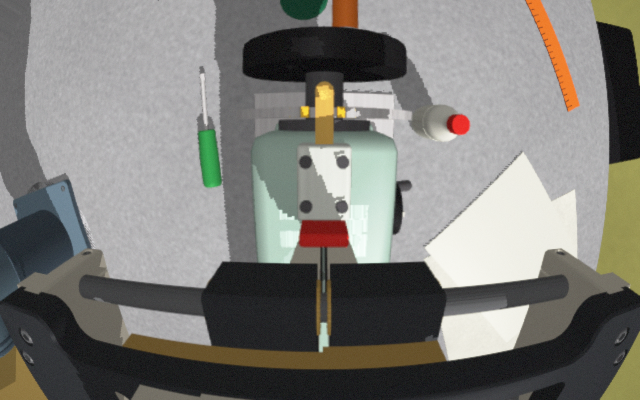

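```bash
python3 -m inch '[{"x":0,"y":-0.0003,"z":0,"twist":0},{"x":0,"y":-0.0006,"z":0,"twist":0},{"x":0,"y":-0.0009,"z":0,"twist":0},{"x":0,"y":-0.0012,"z":0,"twist":0},{"x":0,"y":-0.0015,"z":0,"twist":0},{"x":0,"y":-0.0015,"z":0,"twist":0},{"x":0,"y":-0.0015,"z":0,"twist":0},{"x":0,"y":-0.0015,"z":0,"twist":0}]'
python3 -c "
from h import *
where()"
```

```text
t: 13.6
tool_pos: [0.527, 0.0222, 0.2542]
orientation: [3.127, -0.273, -0.001]
wrist_force: [0.1, -8.3, 0.4]
grip_width: 0.004
t 13.6 machine [-0.0002, -0.0778] 0.2542 F(machine) [1.53, -8.12, 0.43] grip 0.4
tool x angle -9.96 twist to -10.2: 0.24 q6 0.01 toolz [-0.001 -0.003 -1.   ]
```

```bash
python3 -m inch '[{"x":0,"y":-0.0005,"z":0,"twist":0},{"x":0,"y":-0.001,"z":0,"twist":0},{"x":0,"y":-0.0015,"z":0,"twist":0},{"x":0,"y":-0.002,"z":0,"twist":0},{"x":0,"y":-0.0025,"z":0,"twist":0},{"x":0,"y":-0.003,"z":0,"twist":0},{"x":0,"y":-0.0035,"z":0,"twist":0},{"x":0,"y":-0.0035,"z":0,"twist":0}]'
python3 look2.py 13
```

```text
t: 14.4
tool_pos: [0.5271, 0.0226, 0.2543]
orientation: [3.121, -0.273, -0.002]
wrist_force: [-3.0, -18.5, 2.3]
grip_width: 0.007
t 14.4 machine [-0.0002, -0.0774] 0.2543 F(machine) [0.27, -18.71, 2.28] grip 0.7
tool x angle -10.01 twist to -10.2: 0.19 q6 0.01 toolz [-0.002 -0.009 -1.   ]
shift in tool [ 0.0002 -0.0009  0.0003]
tab top y:  None 0
```

View pics/wrist13.png

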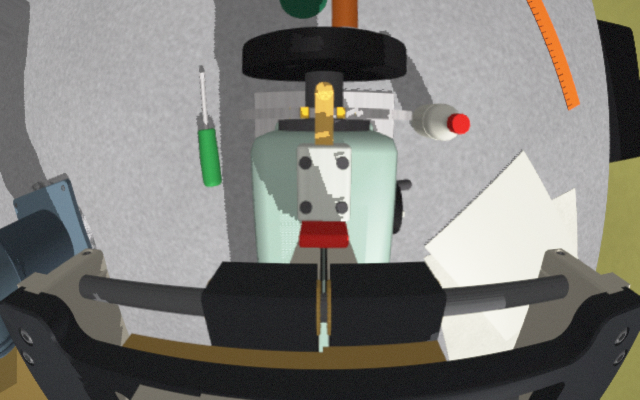

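View pics/top13z.png

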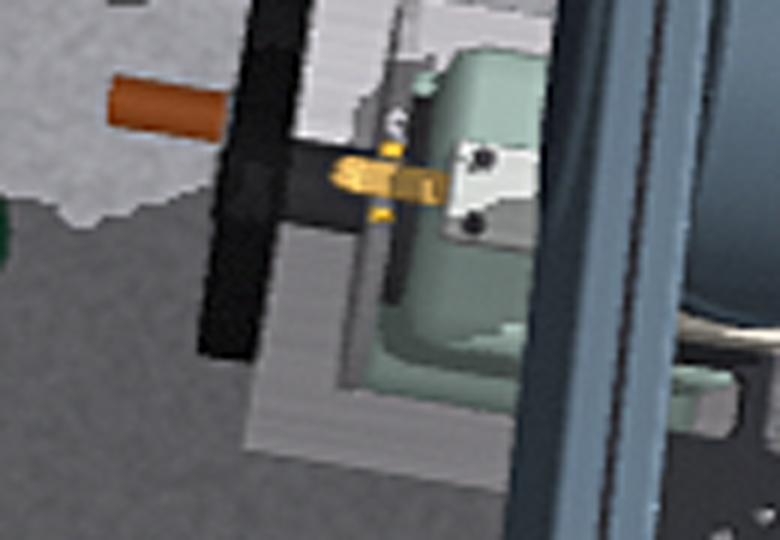

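Bar is against its stop: 18.7 N with no further travel, and the tab meets the guide block at (322,228). Retreat back, then up.

```bash
python3 -m inch '[{"x":0,"y":0.005,"z":0,"twist":0},{"x":0,"y":0.012,"z":0,"twist":0},{"x":0,"y":0.02,"z":0,"twist":0},{"x":0,"y":0.025,"z":0,"twist":0},{"x":0,"y":0.025,"z":-0.01,"twist":0},{"x":0,"y":0.025,"z":-0.03,"twist":0},{"x":0,"y":0.025,"z":-0.06,"twist":0},{"x":0,"y":0.025,"z":-0.09,"twist":0}]'
python3 -m inch '[{"x":-0.01,"y":0,"z":-0.01,"twist":0},{"x":-0.03,"y":0,"z":-0.02,"twist":0},{"x":-0.06,"y":0,"z":-0.03,"twist":0},{"x":-0.09,"y":0,"z":-0.03,"twist":0},{"x":-0.12,"y":0,"z":-0.03,"twist":0},{"x":-0.14,"y":0,"z":-0.03,"twist":0},{"x":-0.15,"y":0,"z":-0.03,"twist":0},{"x":-0.15,"y":0,"z":-0.03,"twist":0}]'
python3 look.py 14; python3 look2.py 15
```

```text
t: 15.3
tool_pos: [0.5233, 0.0031, 0.3457]
orientation: [-3.129, 0.271, 0.001]
wrist_force: [1.1, -0.1, -0.5]
grip_width: 0.003
t: 16.1
tool_pos: [0.3747, 0.0289, 0.3743]
orientation: [-3.13, 0.271, -0.001]
wrist_force: [0.7, -0.0, 0.4]
grip_width: 0.009
t 16.1 machine [-0.1513, -0.0982] 0.3743 F(machine) [0.72, 0.09, 0.39] grip 0.8
tool x angle -9.9 twist to -10.2: 0.3 q6 -0.05 toolz [ 0.001 -0.    -1.   ]
shift in tool [ 0.1651 -0.1718  0.1544]
side yellow 100 [354.4 179.5] machine -0.0015 -0.0018 0.2247
side yellow 27 [385.3 199.6] machine -0.0032 -0.0715 0.2233
top yellow 10 [354.7 184.3] machine 0.0116 0.0016 0.2256
top yellow 108 [354.4 189.6] machine 0.0011 0.0008 0.2255
top yellow 10 [353.  195.5] machine -0.0086 0.0012 0.2264
t 16.25 machine [-0.1495, -0.0984] 0.374 F(machine) [-0.26, 0.72, 0.74] grip 0.6
tool x angle -9.93 twist to -10.2: 0.27 q6 -0.05 toolz [ 0.  0. -1.]
shift in tool [ 0.1496 -0.0212  0.12  ]
tab top y:  [-0.0671 -0.0639 -0.0609] 56
tab ray y -0.0638
```

View pics/top14.png

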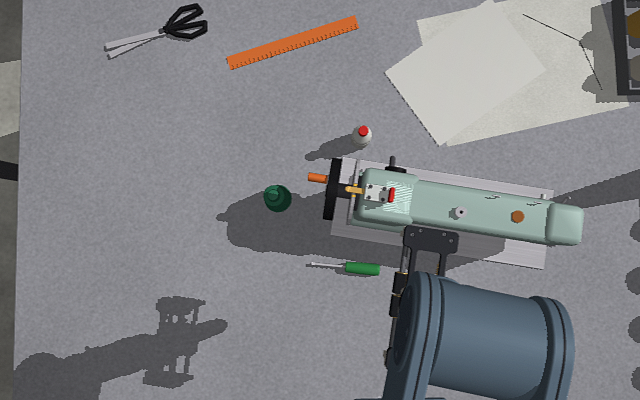

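View pics/top15z.png

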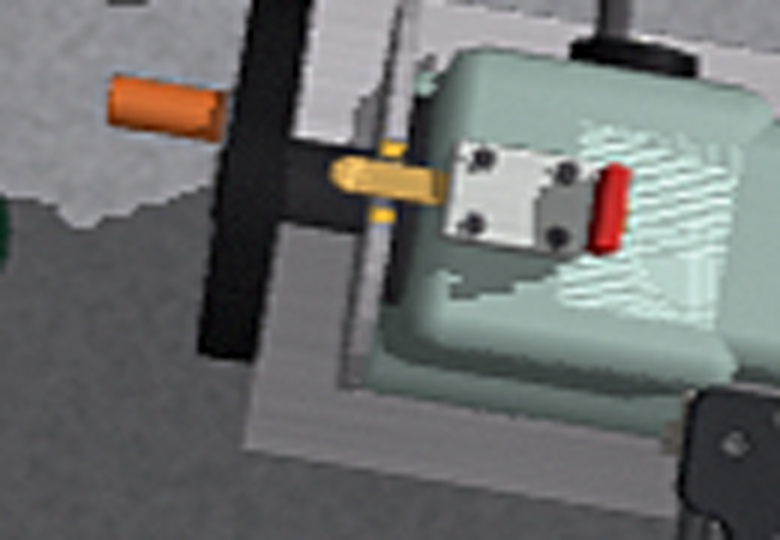

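View pics/side14.png

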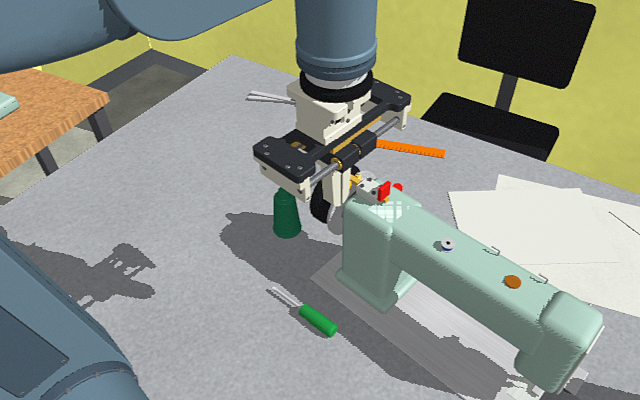

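```bash
python3 -c "
from bench import workorder
print(workorder.sign_off())"
```

```text
the job is handed in; nothing more can be done
None
```

The main shaft is locked, and I handed the job in after about 16 s of the 45 s allowed. I turned the handle until the slot stood at the top, then pushed the bar by its red tab through the slot until it stopped.

**Slot position:** the middle of the two yellow marks lay within about 1 mm of the bar line in the top and wrist views. The side view agreed to about 1–2 mm, less certain because the guide block partly hides one mark.

**Bar home:** the force was 2–3 N as the bar entered the slot, so it did not ram the disc. At the end it stalled at 18.7 N with no more travel. After I backed away, the tab measured at y ≈ -64 mm, against -65 mm for fully home.

**One failed step:** my first push on the handle was sideways with a 5 N grip. Friction opened the fingers and the handle hardly moved (about 10 N). I backed off, raised the grip limit to 50 N and followed the handle's arc instead, which worked.

**Scene at the end:** in the last top and side pictures the cone, bottle, bobbin and screwdriver look unmoved by eye; I did not re-measure them. The gripper is about 150 mm to the -x side of the bar line at a height of 0.37 m, touching nothing.

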